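Proof-pull of the sampling-line anchor

TASK

Give the sampling-line anchor its proof pull: take the D-handle of the spring tension gauge under the pipe, take up the slack and pull the handle straight out until the gauge's pointer is level with the set index on its scale, without running past it, and keep it level there for two seconds. Then ease the handle fully home, without letting it snap back, and let go; leave the jars and the bottle on its base plate standing where they are.

Things in the scene. Friction and masses are not known exactly. Their poses are not given: they have to be found in the camera images.
- rig: fixed anchor rig: dark steel base plate (460 x 380 x 10 mm) with the gauge on a rail, an anchor post at the far end and a pipe above. Origin on the table under the handle; x points along the gauge from the D-handle to the anchor post, so the pull direction is -x (roughly toward the robot); y runs along the pipe
- pipe (a point): axis of the grey water pipe at mid-length: 50 mm diameter, along rig y, 195 mm above the table, on two uprights 155 mm to either side. It hangs over the handle (20 mm beyond it at no slack used), so the gripper must come in under it tilted, some 30 to 45 deg from vertical, from the -x side pointing down and to +x
- handle (a point): centre of the D-handle's grip bar: round, black, 16 mm diameter, 110 mm long along rig y, 75 mm above the table. Behind it (+x) the D is open, 53 mm clear along x and 80 mm along y, closed by 10 mm steel rods; a 12 mm rod leads on into the gauge housing. Axes as the rig's
- puller (a joint): how far the handle has been drawn out of the gauge housing, m: 0 fully home, stop at 0.08. The spring takes 5.4 N to leave home, then 180 N/m more. The gauge hangs by a slotted link on the anchor post with 5 to 25 mm of slack at the start, different each time: the first pull (about 3 N) only slides handle, housing and scale together; once the link is taut the handle comes out
- index (a joint): setting of the index on the scale, m: the draw (joint puller) at which the pointer is level with it; 0.025 to 0.055. Clamped tight
- pointer (a point): tip of the pointer, a thin bright cross blade in the dark slot along the top of the grey gauge housing (125 x 66 mm, top 100 mm above the table), 190 mm behind the grip bar; it moves with the handle. Axes as the rig's
- index_mark (a point): tongue of the set index, a steel saddle block (12 x 24 x 12 mm, with a round thumb screw) clamped on the +y edge of the slot; it moves with the housing. Pointer and index are level when they have the same rig x. Axes as the rig's
- jar_a: white sample jar with cap, 56 mm diameter, 75 mm tall, standing on the base plate on the +y side of the handle; origin under its centre
- jar_b: white sample jar as the other, on the base plate on the -y side of the gauge housing; origin under its centre
- bottle: clear bottle, 64 mm diameter, 160 mm tall, on the base plate on the +y side of the gauge housing; origin under its centre
Not all that is in view belongs to the job. What is shaped like the jar_a but blue is not meant.

How it is judged:
By the outcome, as a careful person would: the job done as asked, in the order asked, and still so for the second after the job is handed in, with the robot touching nothing.
It also fails if it takes over 48 s, if anything falls off the work surface, if the arm or the gripper's body presses on something with over 40 N, if the wrist force passes 120 N, or if a joint passes its speed limit or range.

ROBOT

A 7-joint arm with a two-finger parallel gripper is mounted at the origin on the work surface. World frame = base frame: x ahead of the robot, y to its left, z up, the work surface at z = 0. Lengths are in m, angles in rad, forces in N, time in s.
With the tool pointing down it reaches from about 0.4 to 0.9 m from the base axis. Payload 5.5 kg.
Tool frame: the origin (TCP) lies midway between the tips of the shut fingers; the grasp point (between the pads) lies 19 mm behind it (manip.grip_depth is the distance from the TCP to the grasp point, in m); z points along the fingers, y is the line along which they close (so a half turn about z gives the same grasp; the last joint's range is limited). The gripper opens to 92 mm and grips with 3 to 60 N. Pads are 19 mm wide; open, the fingers measure 130 mm over their backs; the gripper's body (75 mm by 190 mm) begins 47 mm behind the grasp point.
Start: joints at [1.465, 0.501, -0.427, 1.55, 0.221, 1.138, -0.21], TCP at [0.234, -0.606, 0.227] pointing down, gripper open.
Joint ranges: [-2.88, 2.88], [-0.31, 2.03], [-1.54, 1.56], [0.2, 2.42], [-1.41, 4.55], [0.19, 2.02], [-2.57, 2.57]. Speed limits (rad/s): [2.57, 2.57, 3.14, 3.14, 3.14, 3.14, 3.14].

INTERFACE

Orientations are given as a unit quaternion [x, y, z, w].
In Python, from bench import manip, effector, viewer gives the robot as it stands. Calls block until the motion is done:
- manip.move_pose(position, orientation): joint-space move of the TCP to a pose.
- manip.servo_line(position, ori=None, vel=0.15): straight line of the TCP; ori=None keeps the orientation; vel is the mean speed in m/s.
- manip.movej(angles): joint-space move.
- effector.open_jaws() and effector.close(f_grip=None): open the fingers fully, or close them until they stop; f_grip is the grip in N (None keeps the last).
- manip.sleep(seconds).
- manip.solve_ik(position, orientation): joint angles nearest the present ones, or None.
- viewer.get_image(name): name is "scene" or "top"; returns the picture (420x560x3 uint8, red, green, blue); there is no depth.
- viewer.get_calibration(name): a dict with "vfov" (degrees; the focal length in pixels is half the picture's height over the tangent of half this angle, whatever the lens; pixels are square), "cx", "cy" (the principal point, pixels), "eye" and "attitude" of the camera in the world. Camera axes: x right, y down, z forward; pixel columns grow to the right and rows downward; lengths in m; the calibration is good to about 2 mm. A picture is of the moment at which its call begins. get_calibration takes no time and is no camera call.
A pose or a line that the arm cannot do raises manip.PlanningError and nothing moves.
- manip.hand_in(): hands the job in; it is judged then, once.
Readings, each from a call of its own:
- manip.current_clock(): time.
- manip.current_q(): joint angles.
- manip.current_joint_velocities(): joint speeds.
- manip.current_tau(): joint torques, N m.
- manip.current_tool_pos(): TCP position.
- manip.current_tcp_rot(): TCP orientation.
- manip.current_force(): force on the tool from outside, world axes, zero at the start.
- manip.current_wrist_torque(): the same for the moment, N m.
- manip.current_finger_gap(): finger opening in m.
- manip.current_gripper_force(): force on a finger pad.
Only numpy, scipy, OpenCV 4.12 (cv2) and the standard library are available. Lean on these libraries where they do the work, as an engineer would, in place of code of your own. Each camera call takes 0.05 s, during which the arm holds its last target. There are 200 camera calls.

## Working session

There is one attempt and no reset: what is moved stays moved. The work goes in short steps, each a Python script; the robot and the scene stay as the last script left them, time stands still between calls to the robot, and variables do not carry over. Pictures are saved under pics/ and viewed, at most 10 in all, crops included, and the job is handed in when it is done.

```bash
ls; mkdir -p pics
python3 - <<'E'
from bench import manip, effector, viewer
import cv2
for n in("scene","top"):
    c=viewer.get_calibration(n);print(n,c)
    im=viewer.get_image(n);cv2.imwrite(f"pics/{n}0.png",im[:,:,::-1])
print(manip.current_clock(),manip.current_force(),manip.current_tcp_rot(),manip.grip_depth)
E
```

```text
pics
scene {'vfov': 48.838924707136016, 'cx': 284.43473526759266, 'cy': 216.0856811147195, 'eye': array([ 1.01359872, -0.22326942,  0.73382728]), 'attitude': array([ 0.8206759 ,  0.44368909, -0.17246997, -0.31604613])}
top {'vfov': 43.37275026619633, 'cx': 270.2907434659716, 'cy': 213.3060563948861, 'eye': array([0.3811856 , 0.03390673, 1.21419269]), 'attitude': array([-0.69597236,  0.71313395, -0.04783363,  0.06909695])}
0.1 [-0.20513047  0.34755047  0.7669138 ] [ 9.83047455e-01  1.83349403e-01 -1.19817976e-04 -8.26031893e-04] 0.0188
```

View pics/scene0.png

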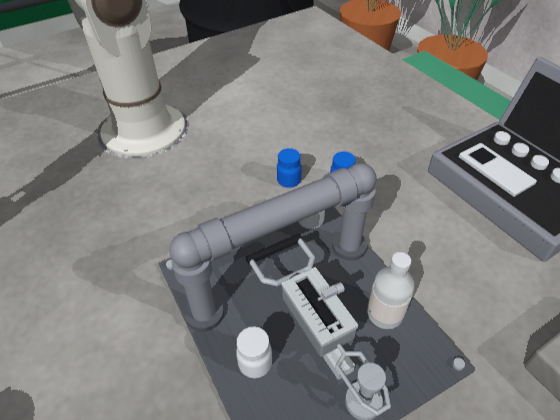

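View pics/top0.png

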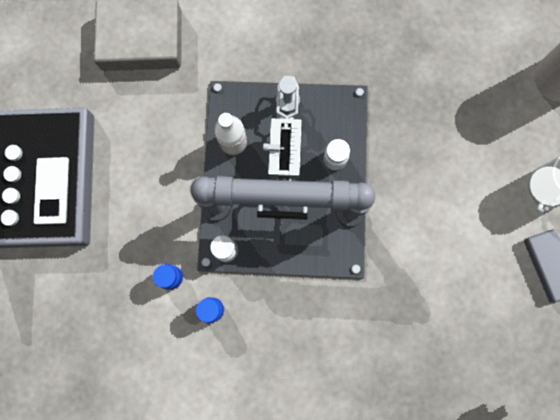

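The top view shows the plate with bolts at (217,87), (360,92), (206,262) and (356,268), the grip bar at about (283,211), the pipe at y≈193, and the gauge at (285,147). jar_a is at (223,249), jar_b at (337,153) and the bottle at (230,135).

Things that could be mistaken for the ones I want:
- **Handle:** the black bar at top (283,211) / scene (275,250), versus the D rods or the shadow at (290,245). I choose the bar.
- **jar_a:** white at (223,249), versus the blue jars at (168,276) and (210,309). I choose the white one.

I'll check this in one crop.

```bash
cat > h.py <<'E'
import numpy as np, cv2
from scipy.spatial.transform import Rotation as R
from bench import manip, effector, viewer
def ray(n,u,v):
    c=viewer.get_calibration(n); f=210/np.tan(np.radians(c["vfov"])/2)
    d=R.from_quat(c["attitude"]).apply([(u-c["cx"])/f,(v-c["cy"])/f,1]); return np.array(c["eye"]),d
def onz(n,u,v,z):
    e,d=ray(n,u,v); return e+d*(z-e[2])/d[2]
def proj(n,p):
    c=viewer.get_calibration(n); f=210/np.tan(np.radians(c["vfov"])/2)
    q=R.from_quat(c["attitude"]).inv().apply(np.array(p)-c["eye"]); return q[...,:2]/q[...,2:]*f+[c["cx"],c["cy"]]
def two(a,b):
    (e,d),(g,k)=ray("top",*a),ray("scene",*b)
    s=np.linalg.lstsq(np.c_[d,-k],g-e,rcond=None)[0]; p,q=e+s[0]*d,g+s[1]*k
    return (p+q)/2,np.linalg.norm(p-q)
E
python3 - <<'E'
from h import *
t=cv2.imread("pics/top0.png");s=cv2.imread("pics/scene0.png")
a=cv2.resize(t[115:225,245:320],None,fx=5,fy=5,interpolation=cv2.INTER_CUBIC)   # 375x550
b=cv2.resize(s[230:350,245:360],(0,0),fx=3.6,fy=3.6,interpolation=cv2.INTER_CUBIC) #414x432
m=np.zeros((550,800,3),np.uint8);m[:,:375]=a;m[:432,380:380+b.shape[1]]=b
cv2.imwrite("pics/crop0.png",m)
for p in [(217,87),(360,92),(206,262),(356,268)]: print(p,onz("top",*p,.013).round(4))
for p in[(258,211),(307,213)]:print(onz("top",*p,.080).round(4))
E
```

```text
(217, 87) [0.8946 0.1898 0.013 ]
(360, 92) [ 0.8699 -0.1524  0.013 ]
(206, 262) [0.4738 0.2171 0.013 ]
(356, 268) [ 0.4521 -0.1227  0.013 ]
[0.577  0.0928 0.08  ]
[ 0.5697 -0.0138  0.08  ]
```

View pics/crop0.png

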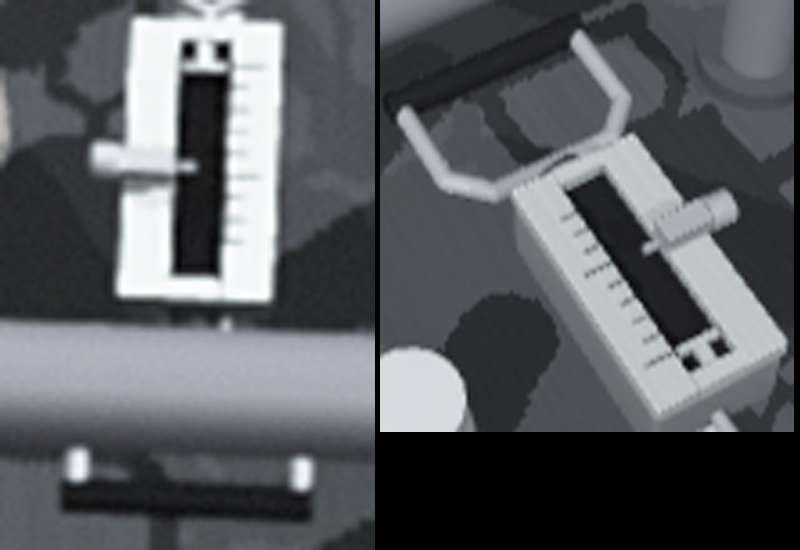

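The crop confirms the bar: top ends (257.4,214) and (307.4,215.6), black with silver D rods. The pointer blade sits across the slot at top (286,128.6), at the zero tick. The index tongue tip is at top (284,148.2) / scene (320,299). The ticks are 10 mm apart, so the index reads about 45 mm. Next I'll measure these and go to a pre-grasp pose.

```bash
cat >> h.py <<'E'
def quat(t,psi,flip=1):
    z=np.array([np.sin(t)*np.cos(psi),np.sin(t)*np.sin(psi),-np.cos(t)])
    x=flip*np.array([-np.sin(psi),np.cos(psi),0])   # tool x along bar
    return R.from_matrix(np.c_[x,np.cross(z,x),z]).as_quat(),z
E
python3 - <<'E'
from h import *
a,b=[onz("top",*p,.076) for p in[(257.4,214),(307.4,215.6)]]
psi=np.arctan2(-(a-b)[0],(a-b)[1]);print("bar",a,b,(a+b)/2,np.linalg.norm(a-b),np.degrees(psi))
bolts=np.array([onz("top",*p,.013)[:2] for p in[(217,87),(360,92),(206,262),(356,268)]]);print("plate c",bolts.mean(0))
print("bar left two",two((257.4,214),(248.3,258.3)))
print("ptr",two((286,128.6),(245+320/3.6,230+338/3.6)),onz("top",286,128.6,.1))
print("idx",two((284,148.2),(320,298.9)),onz("top",284,148.2,.1))
print("jar_a",onz("top",223,248,.085))
psi=np.radians(-3.9)
for t in(30,35,40,45):
  for fl in(1,-1):
    q,z=quat(np.radians(t),psi,fl)
    g=np.array([.568,.040,.075])
    out=[manip.solve_ik(list(g+z*(.0188-d)-np.array([s,0,0])),list(q)) for d,s in((0,0),(0.15,0),(0,.08))]
    print(t,fl,[None if o is None else np.round(o,2) for o in out])
    x=np.cross(z,R.from_quat(q).as_matrix()[:,0])
    q2=(R.from_quat(q)*R.from_euler('z',90,degrees=True)).as_quat()
    out=[manip.solve_ik(list(g+z*(.0188-d)-np.array([s,0,0])),list(q2)) for d,s in((0,0),(0.15,0),(0,.08))]
    print(' hook',[None if o is None else np.round(o,2) for o in out])
E
```

```text
bar [0.57105527 0.09441792 0.076     ] [ 0.56457503 -0.01460881  0.076     ] [0.56781515 0.03990455 0.076     ] 0.10921914132788721 -3.4015010713462654
plate c [0.67257103 0.03292588]
bar left two (array([0.55885739, 0.04850915, 0.05350833]), np.float64(0.09894142041574253))
ptr (array([0.75729188, 0.0292168 , 0.09888442]), np.float64(0.005404411545378907)) [0.75548476 0.02689019 0.1       ]
idx (array([0.71171437, 0.03526443, 0.10340362]), np.float64(0.0064734788513024395)) [0.71107    0.03243794 0.1       ]
jar_a [0.49741419 0.16933802 0.085     ]
30 1 [array([ 0.71,  0.74, -1.08,  2.28,  1.82,  0.72, -1.78]), array([ 0.81,  0.08, -1.08,  2.36,  0.78,  0.33, -1.02]), None]
 hook [array([-0.02,  0.44, -0.2 ,  2.3 ,  2.02,  0.23,  2.49]), array([-0.71,  0.01,  0.46,  2.4 ,  0.59,  0.28, -2.43]), None]
30 -1 [array([ 0.71,  0.74, -1.08,  2.28,  1.82,  0.72,  1.37]), array([ 0.97,  0.12, -1.26,  2.36,  0.88,  0.36,  2.05]), None]
 hook [array([ 0.02,  0.44, -0.25,  2.3 ,  1.99,  0.25, -0.61]), array([ 0.81,  0.08, -1.08,  2.36,  0.78,  0.33,  0.56]), None]
35 1 [array([ 0.84,  1.01, -1.31,  2.33,  2.01,  1.03, -1.79]), None, None]
 hook [array([-0.03,  0.46, -0.21,  2.35,  2.39,  0.35,  2.1 ]), None, None]
35 -1 [array([ 0.84,  1.01, -1.31,  2.33,  2.01,  1.03,  1.35]), None, None]
 hook [array([ 0.31,  0.52, -0.59,  2.34,  2.17,  0.48, -0.72]), None, None]
40 1 [array([ 0.84,  1.08, -1.31,  2.38,  2.18,  1.13, -1.87]), None, None]
 hook [array([ 0.15,  0.52, -0.42,  2.4 ,  2.45,  0.56,  2.09]), None, None]
40 -1 [array([ 0.84,  1.08, -1.31,  2.38,  2.18,  1.13,  1.27]), None, None]
 hook [array([ 0.84,  1.08, -1.31,  2.38,  2.18,  1.13, -0.3 ]), None, None]
45 1 [None, None, None]
 hook [None, None, None]
45 -1 [None, None, None]
 hook [None, None, None]
```

Run:
```python
from h import *
psi=np.radians(-3.7)
g=np.array([.568,.040,.075]); ex=np.array([np.cos(psi),np.sin(psi),0])
print(R.from_quat(manip.current_tcp_rot()).as_matrix().round(2))
for fl in(1,-1):
  for roll in (0,90):
    print(fl,roll)
    for t in(0,10,15,20,25,30,35):
        q,z=quat(np.radians(t),psi,fl)
        q=(R.from_quat(q)*R.from_euler('z',roll,degrees=True)).as_quat()
        print(t,''.join('x' if manip.solve_ik(list(g+z*.0188-s*ex),list(q)) is None else 'o' for s in np.arange(0,.085,.01)),'up',''.join('x' if manip.solve_ik(list(g+z*.0188-s*ex+[0,0,.12]),list(q)) is None else 'o' for s in np.arange(0,.13,.02)))
q,z=quat(np.radians(30),psi,1)
print([np.round(manip.solve_ik(list(g+z*.0188-s*ex),list(q)),2) for s in(0,.03,.06) if manip.solve_ik(list(g+z*.0188-s*ex),list(q)) is not None])
```

```text
[[ 0.93  0.36 -0.  ]
 [ 0.36 -0.93  0.  ]
 [ 0.   -0.   -1.  ]]
1 0
0 ooooooooo up ooooooo
10 ooooooooo up ooooooo
15 ooooooooo up ooooooo
20 ooooooooo up ooooooo
25 ooooooooo up ooooooo
30 ooooooxxx up oooooxx
35 ooooxxxxx up oooxxxx
1 90
0 ooooooooo up ooooooo
10 ooooooooo up ooooooo
15 ooooooooo up ooooooo
20 ooooooooo up ooooooo
25 oooooooox up ooooooo
30 ooooooxxx up oooooxx
35 ooooxxxxx up oooxxxx
-1 0
0 ooooooooo up ooooooo
10 ooooooooo up ooooooo
15 ooooooooo up ooooooo
20 ooooooooo up ooooooo
25 ooooooooo up ooooooo
30 ooooooxxx up oooooxx
35 ooooxxxxx up oooxxxx
-1 90
0 ooooooooo up ooooooo
10 ooooooooo up ooooooo
15 ooooooooo up ooooooo
20 ooooooooo up ooooooo
25 ooooooooo up ooooooo
30 ooooooxxx up oooooxx
35 ooooxxxxx up oooxxxx
[array([ 0.71,  0.74, -1.08,  2.28,  1.82,  0.72, -1.77]), array([ 0.84,  0.93, -1.3 ,  2.34,  1.86,  0.95, -1.74])]
```

```bash
cat >> h.py <<'E'
psi=np.radians(-3.7); G=np.array([.568,.040,.075]); ex=np.array([np.cos(psi),np.sin(psi),0])
def pose(t,s,h=0,back=0,fl=-1):   # grasp point at bar, drawn s along -x, h up, retreated back
    q,z=quat(np.radians(t),psi,fl)
    return list(G-s*ex+[0,0,h]+z*(manip.grip_depth-back)),list(q)
E
python3 - <<'E'
from h import *
for fl in(1,-1):
    p,q=pose(20,.12,.10,0,fl);print(fl,np.round(manip.solve_ik(p,q),2))
p,q=pose(20,.12,.10)
manip.move_pose(p,q)
print(manip.current_clock(),manip.current_q())
im=[viewer.get_image(n) for n in("scene","top")]
cv2.imwrite("pics/scene1.png",im[0][:,:,::-1]);cv2.imwrite("pics/top1.png",im[1][:,:,::-1])
m=np.hstack([im[0][0:380,60:460],im[1][60:440,100:500][:380]]) if 0 else np.hstack([im[0][:,100:480],im[1][:,120:500]])
cv2.imwrite("pics/m1.png",m[:,:,::-1])
E
```

```text
1 [ 0.79  0.13 -1.07  2.35  0.52  0.45 -0.76]
-1 [ 0.95  0.18 -1.25  2.34  0.65  0.49  2.27]
2.5583 [ 0.95112824  0.18247361 -1.25132799  2.34433823  0.64550431  0.48576669
  2.27071491]
```

View pics/m1.png

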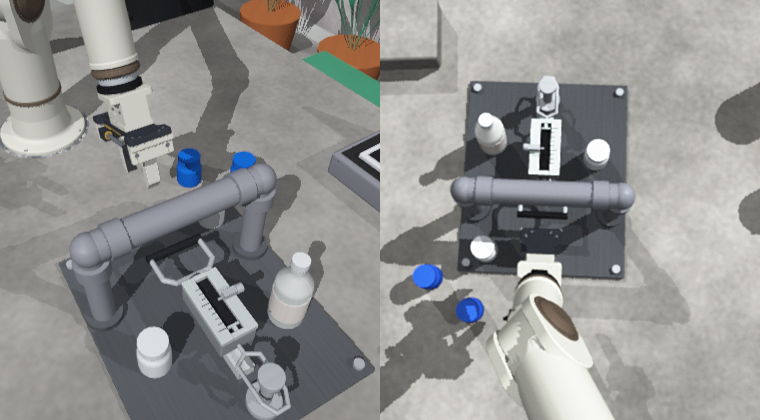

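Run:
```python
import cv2,numpy as np
s=cv2.imread("pics/scene1.png")[70:200,180:300];t=cv2.imread("pics/top1.png")[190:300,210:320]
m=np.hstack([cv2.resize(s,(400,433),interpolation=2),cv2.resize(t,(400,400),interpolation=2)[:433] if 0 else cv2.resize(t,(400,433),interpolation=2)])
cv2.imwrite("pics/m1z.png",m)
```

```text
(no output)
```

View pics/m1z.png

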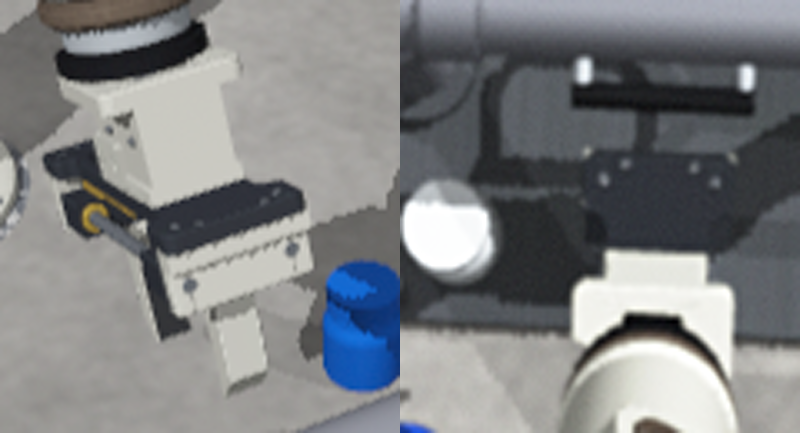

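Run:
```python
from h import *
p,q=pose(20,.12,.10);Rm=R.from_quat(q).as_matrix();g=np.array(p)-Rm[:,2]*manip.grip_depth
# top: front top edge of carriage row ~228, lower-> ; scene: top front corner right (305,190)->, bottom front-edge right (312,265)
for z in(.2,.22,.24,.26,.28):
    w=onz("top",286,228,z);l=Rm.T@(w-g);print(z,l.round(3))
k=120/400
for nm,sx,sy,tx,ty in[("topfront R",303,205,738,152),("topfront L",165,250,585,152)]:
    w,e=two((210+tx*110/400,190+ty*110/433),(180+sx*k,70+sy*130/433));print(nm,w,e,(Rm.T@(w-g)).round(3))
# backprojection of tool points into scene (crop px)
for n in([0,-.0375,.095,-.047],[0,.0375,.095,-.047],[0,.0375,.065,-.047],[0,0.01,.065,.019],[0,0.01,-.065,.019]):
    v=g+Rm@np.array(n[1:]);u=proj("scene",v);print(n[1:],((u-[180,70])/k).round(0))
    v=g+Rm@np.array([n[1],-n[2],n[3]]);u=proj("scene",v);print(' neg',((u-[180,70])/k).round(0))
```

```text
0.2 [ 0.01  -0.078  0.002]
0.22 [ 0.01  -0.082 -0.018]
0.24 [ 0.01  -0.087 -0.038]
0.26 [ 0.011 -0.091 -0.057]
0.28 [ 0.011 -0.095 -0.077]
topfront R [ 0.55149992 -0.073108    0.39205886] 0.2202407940188907 [ 0.114 -0.178 -0.166]
topfront L [ 0.52386396 -0.06065538  0.32956632] 0.10955451109947321 [ 0.103 -0.13  -0.117]
[-0.0375, 0.095, -0.047] [176. 187.]
 neg [323. 274.]
[0.0375, 0.095, -0.047] [ 56. 227.]
 neg [182. 325.]
[0.0375, 0.065, -0.047] [ 73. 241.]
 neg [159. 307.]
[0.01, 0.065, 0.019] [147. 332.]
 neg [238. 407.]
[0.01, -0.065, 0.019] [238. 407.]
 neg [147. 332.]
```

```bash
cat >> h.py <<'E'
def hook(t,s,a=.0175,d=0.0,h=0,fl=1):
    "fingers shut, closing line along the bar; a: tool axis offset behind the bar, d: grasp point beyond bar along the tool, s: draw along -x"
    q,z=quat(np.radians(t),psi,fl); q=R.from_quat(q)*R.from_euler('z',90,degrees=True)
    n=np.sin(np.radians(t))*np.array([0,0,1])+np.cos(np.radians(t))*ex
    return list(G-s*ex+a*n+z*(d+manip.grip_depth)+[0,0,h]),list(q.as_quat())
E
python3 - <<'E'
from h import *
ok=lambda P:'x' if manip.solve_ik(*P) is None else 'o'
for fl in(1,-1):
  q=manip.solve_ik(*hook(20,.08,h=.06,fl=fl)); print(fl,None if q is None else q.round(2))
  for t in(28,32,35,38,40,42,45):
    print(t,[ 'd%d '%(1000*d)+''.join(ok(hook(t,s,d=d,fl=fl)) for s in np.arange(0,.075,.01)) for d in(0,.01,.02)],'retract',''.join(ok(hook(t,0,d=-r,fl=fl)) for r in np.arange(0,.1,.01)))
E
```

```text
1 [-1.29  0.62  1.36  2.31 -1.16  0.61 -0.75]
28 ['d0 oooooooo', 'd10 oooooooo', 'd20 oooooooo'] retract oooooooooo
32 ['d0 oooooooo', 'd10 oooooooo', 'd20 oooooooo'] retract ooooooooxx
35 ['d0 ooooooxx', 'd10 ooooooxx', 'd20 ooooooox'] retract ooooooooox
38 ['d0 ooooxxxx', 'd10 oooooxxx', 'd20 oooooxxx'] retract ooooooooxx
40 ['d0 oooxxxxx', 'd10 ooooxxxx', 'd20 oooooxxx'] retract oooooxxxxx
42 ['d0 ooxxxxxx', 'd10 oooxxxxx', 'd20 ooooxxxx'] retract oooxxxxxxx
45 ['d0 oxxxxxxx', 'd10 ooxxxxxx', 'd20 ooxxxxxx'] retract oxxxxxxxxx
-1 [ 0.4   0.27 -0.66  2.27  0.71  0.41  0.67]
28 ['d0 oooooooo', 'd10 oooooooo', 'd20 oooooooo'] retract oooooooooo
32 ['d0 oooooooo', 'd10 oooooooo', 'd20 oooooooo'] retract oooooooooo
35 ['d0 ooooooxx', 'd10 ooooooox', 'd20 ooooooox'] retract oooooooooo
38 ['d0 oooooxxx', 'd10 oooooxxx', 'd20 ooooooxx'] retract ooooooooox
40 ['d0 ooooxxxx', 'd10 ooooxxxx', 'd20 oooooxxx'] retract ooooooxxxx
42 ['d0 oooxxxxx', 'd10 ooooxxxx', 'd20 ooooxxxx'] retract ooooxxxxxx
45 ['d0 ooxxxxxx', 'd10 ooxxxxxx', 'd20 oooxxxxx'] retract ooxxxxxxxx
```

The gripper body is 190 mm wide along its closing line, so with the jaws open across the bar it would hit the pipe. The plan is to put the shut fingers through the D, with the wide axis along the bar, and hook the bar at a 38° tilt.

```bash
sed -i 's/h=0,fl=1):/h=0,fl=-1):/' h.py
python3 - <<'E'
from h import *
effector.close(20)
manip.move_pose(*hook(25,.09,d=0,h=.08))
print(manip.current_clock(),manip.current_q().round(2),manip.current_finger_gap())
p,q=hook(38,0,a=.0205,d=-.05); manip.servo_line(p,q,vel=.1)
print(manip.current_clock(),manip.current_force().round(2),manip.current_q().round(2))
im=[viewer.get_image(n) for n in("scene","top")]
m=np.hstack([cv2.resize(i[y:y+150,x:x+130],(390,450),interpolation=2) for i,x,y in((im[0],220,160),(im[1],215,130))])
cv2.imwrite("pics/m2.png",m[:,:,::-1])
E
```

```text
5.6083 [ 0.39  0.17 -0.66  2.34  0.78  0.33  0.57] 0.0006199777856321856
7.25 [-0.55 -0.07  0.35] [ 0.19  0.34 -0.47  2.4   2.18  0.39 -0.8 ]
```

View pics/m2.png

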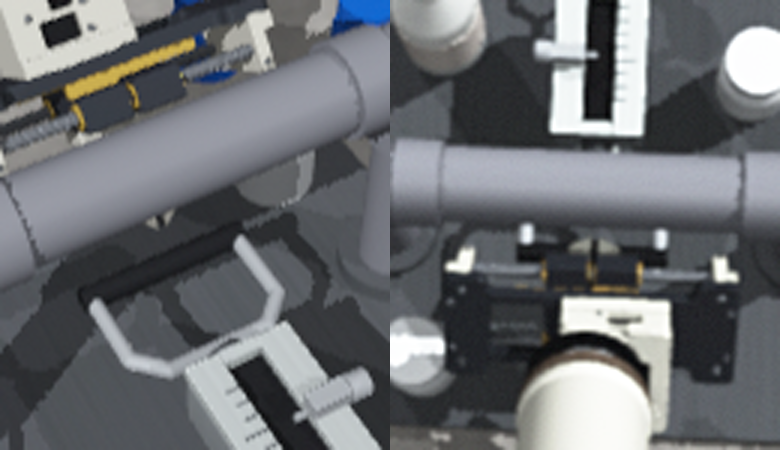

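The shut fingertips show just above the bar (scene crop 160,215) and the body clears the pipe. I'll shift 8 mm toward -y, away from jar_a, then insert and touch the bar.

```bash
echo 'ey=np.array([-np.sin(psi),np.cos(psi),0]); G=G-.008*ey' >> h.py
python3 - <<'E'
from h import *
for d in(-.05,-.02,.006):
    p,q=hook(38,0,a=.0205,d=d); manip.servo_line(p,q,vel=.06)
    print(d,manip.current_clock(),manip.current_force().round(2),(manip.current_tool_pos()-p).round(4))
    if np.linalg.norm(manip.current_force())>6: print("contact");break
else:
    for s in np.arange(.001,.011,.001):
        p,q=hook(38,s,a=.0205,d=.006); manip.servo_line(p,q,vel=.02)
        f=manip.current_force();print(s.round(3),f.round(2))
        if f@ex>2: break
print(manip.current_clock())
E
```

```text
-0.05 7.6333 [ 0.4  -0.32  0.57] [-0.     -0.0005  0.0001]
-0.02 8.2833 [-0.01 -0.59 -0.22] [-0.0003  0.0002 -0.0003]
0.006 8.8667 [-0.46 -0.62 -0.73] [-0.0002  0.     -0.0003]
0.001 [0.67 0.41 1.55]
0.002 [ 0.8  -0.43  1.37]
0.003 [ 1.4  -0.73  2.4 ]
0.004 [1.16 0.35 4.26]
0.005 [ 1.7  -0.7   4.51]
0.006 [ 2.21 -0.89  6.89]
10.3667
```

```bash
cat >> h.py <<'E'
G0=np.array([.568,.040,0.]); XS=np.arange(.10,.25,.0005); YS=np.arange(-.04,.04,.0005)
def rect(n,im,z=.1):
    X,Y=np.meshgrid(XS,YS,indexing='ij'); P=G0+X[...,None]*ex+Y[...,None]*ey; P[...,2]=z
    u=proj(n,P.reshape(-1,3)).reshape(X.shape+(2,)).astype(np.float32)
    return cv2.remap(cv2.cvtColor(im,cv2.COLOR_RGB2GRAY),u[...,0],u[...,1],cv2.INTER_CUBIC)
E
python3 - <<'E'
from h import *
ims={}
for n in("top","scene"):
    r=rect(n,cv2.imread(f"pics/{n}0.png")[:,:,::-1].copy()); ims[n]=r
o=[]
for n in ims:
    o.append(cv2.resize(ims[n],None,fx=2.4,fy=1.9))
m=np.hstack(o);print(m.shape);cv2.imwrite("pics/rect0.png",m)
E
```

```text
(570, 768)
```

View pics/rect0.png

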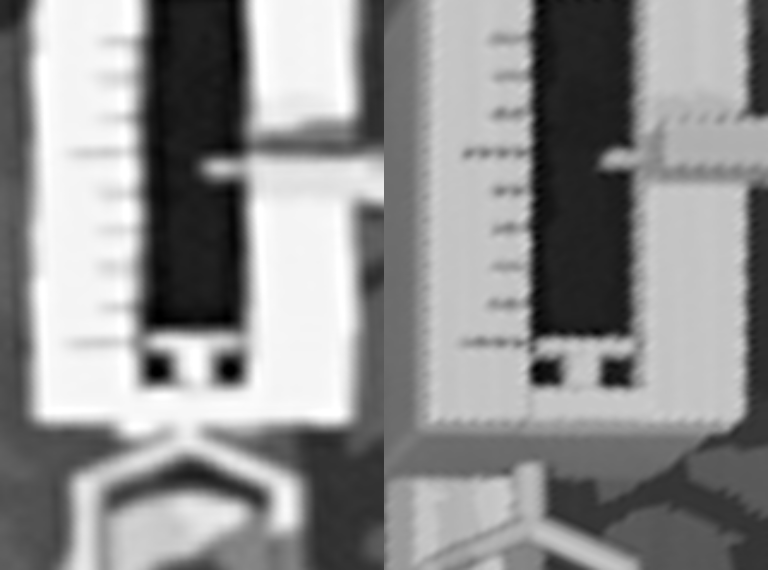

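```bash
cat >> h.py <<'E'
def band(r,y0,y1): return r[:,(YS>=y0)&(YS<=y1)].astype(float).mean(1)
def blob(p,lo,hi):  # centroid of brightest blob in a dark slot between rig x lo..hi
    m=(XS>=lo)&(XS<=hi); v=np.clip(p[m]-np.percentile(p[m],30)-25,0,None); x=XS[m]
    i=v.argmax(); w=np.abs(x-x[i])<.005; return (x[w]*v[w]).sum()/v[w].sum()
def fuse(t,s,x=.185):
    P=G0+x*ex; k=[]
    for n in("top","scene"):
        e=np.array(viewer.get_calibration(n)["eye"]); k.append(((P-e)@ex)/(e[2]-.1))
    return (t*k[1]-s*k[0])/(k[1]-k[0])
def ticks(r): # tick shading, high-passed
    p=band(r,-.0185,-.0135); return p-cv2.GaussianBlur(p[:,None],(1,0) if 0 else (1,31),0).ravel()
REF={n:ticks(rect(n,cv2.imread(f"pics/{n}0.png")[:,:,::-1].copy())) for n in("top","scene")}
def hshift(n,r,last): # housing travel in -x since home by correlation of the ticks within 4 mm of last
    p=ticks(r); x=XS; sh=np.arange(max(last-.004,-.003),last+.0041,.0001); m=(x>.145)&(x<.205)
    c=[-np.corrcoef(np.interp(x[m]-s,x,p),REF[n][m])[0,1] for s in sh]; i=int(np.argmin(c)); return sh[i],-c[i]
E
python3 - <<'E'
from h import *
for tag in("home","now"):
    T={}
    for n in("top","scene"):
        im=cv2.imread(f"pics/{n}0.png")[:,:,::-1].copy() if tag=="home" else viewer.get_image(n)
        r=rect(n,im); H=hshift(n,r,.002)
        T[n]=(blob(band(r,-.008,-.002),.12,.1925),blob(band(r,.004,.008),.12,.180),H[0],H[1])
        print(tag,n,np.round(T[n],4))
    print("ptr",fuse(T["top"][0],T["scene"][0]).round(4),"idx",fuse(T["top"][1],T["scene"][1]).round(4),"H",fuse(T["top"][2],T["scene"][2]).round(4))
print(manip.current_force().round(2))
E
```

```text
home top [0.1896 0.1441 0.     1.    ]
home scene [0.1904 0.142  0.     1.    ]
ptr 0.19 idx 0.1432 H 0.0
now top [0.1861 0.14   0.0042 0.9295]
now scene [0.1872 0.1377 0.0041 0.9855]
ptr 0.1866 idx 0.139 H 0.0042
[ 1.8  -0.54  5.43]
```

```bash
cat >> h.py <<'E'
IDX={"top":.1441,"scene":.1420}; IDXF=.1432
def tilt(s): return 38-11*np.clip((s-.01)/.04,0,1)
def go(s,vel=.02,a=.0205,d=.006):
    p,q=hook(tilt(s),s,a=a,d=d); manip.servo_line(p,q,vel=vel)
def look(Hl,pl):  # -> draw, error to index (>0: still short), housing shift, pointer x
    x=[];H=[]
    for n in("top","scene"):
        r=rect(n,viewer.get_image(n)); H.append(hshift(n,r,Hl)[0]); x.append(blob(band(r,-.008,-.002),pl-.011,min(pl+.004,.1925)))
    H,p=fuse(*H),fuse(*x); return .190-H-p,p-(IDXF-H),H,p
E
python3 - <<'E'
from h import *
H,p=.0042,.1866
for s in np.arange(.008,.0901,.003):
    try: go(s)
    except manip.PlanningError as e: print("plan",s,e);break
    D,e,H,p=look(H,p); f=manip.current_force()
    print(np.round(s,3),manip.current_clock().__round__(2),"D %.4f e %.4f H %.4f p %.4f"%(D,e,H,p),f.round(1))
    if e<.008 or np.linalg.norm(f)>45: break
E
```

```text
0.008 10.82 D -0.0008 e 0.0476 H 0.0067 p 0.1842 [ 2.3 -0.   5.7]
0.011 11.22 D -0.0006 e 0.0474 H 0.0097 p 0.1809 [ 2.2 -0.2  6.6]
0.014 11.62 D -0.0008 e 0.0476 H 0.0127 p 0.1782 [ 1.4 -0.9  5.9]
0.017 12.03 D -0.0007 e 0.0475 H 0.0156 p 0.1751 [ 1.9 -1.1  6. ]
0.02 12.44 D -0.0008 e 0.0476 H 0.0184 p 0.1724 [ 2.1 -1.8  6. ]
0.023 12.85 D -0.0008 e 0.0476 H 0.0213 p 0.1696 [2.1 0.  5.7]
0.026 13.26 D 0.0013 e 0.0455 H 0.0213 p 0.1674 [ 6.3 -0.3  3.3]
0.029 13.67 D 0.0041 e 0.0427 H 0.0213 p 0.1645 [6.4 0.1 3.7]
0.032 14.07 D 0.0068 e 0.0400 H 0.0213 p 0.1619 [7.  0.5 4.6]
0.035 14.48 D 0.0095 e 0.0373 H 0.0213 p 0.1592 [5.9 1.3 3.9]
0.038 14.89 D 0.0122 e 0.0346 H 0.0213 p 0.1565 [ 7.8 -0.   3.3]
0.041 15.3 D 0.0149 e 0.0319 H 0.0213 p 0.1538 [ 7.7 -0.1  3.4]
0.044 15.71 D 0.0177 e 0.0291 H 0.0213 p 0.1510 [8.8 0.3 4.2]
0.047 16.12 D 0.0203 e 0.0265 H 0.0213 p 0.1484 [9.  0.6 3.6]
0.05 16.52 D 0.0230 e 0.0238 H 0.0213 p 0.1457 [ 9.5 -1.   3.3]
0.053 16.93 D 0.0260 e 0.0208 H 0.0213 p 0.1427 [10.3 -0.8  4.5]
0.056 17.32 D 0.0287 e 0.0181 H 0.0213 p 0.1399 [10.  -0.3  2.5]
0.059 17.73 D 0.0320 e 0.0148 H 0.0213 p 0.1367 [11.1 -0.8  2.6]
0.062 18.12 D 0.0347 e 0.0121 H 0.0214 p 0.1340 [11.4  0.3  2.9]
0.065 18.52 D 0.0375 e 0.0093 H 0.0213 p 0.1312 [11.6 -0.8  1. ]
0.068 18.93 D 0.0402 e 0.0066 H 0.0213 p 0.1284 [11.7  0.4  0.2]
```

Run:
```python
from h import *
x=[];I={n:rect(n,viewer.get_image(n)) for n in("top","scene")}
for n in I:
    b=band(I[n],.004,.008); x.append(blob(b,.108,.1245)); q=band(I[n],-.008,-.002); m=(XS>.108)&(XS<.138)
    print(n,x[-1].round(4),blob(q,.118,.133).round(4),hshift(n,I[n],.0213)); print(b[m][::2].astype(int),q[m][::2].astype(int))
print("idx now",fuse(*x),"expected",IDXF-.0213)
m=np.hstack([cv2.resize(I[n][:160,30:130],(390,580),interpolation=2) for n in I]);cv2.imwrite("pics/rect1.png",m)
```

```text
top 0.1221 0.1279 (np.float64(0.021299999999999975), np.float64(0.8546534005686047))
[ 24  23  22  23  24  25  25  22  18  27  40  70 104 138 157 163 171 173
 194 224 231 212 172 126  89  64  63  63  69  75] [ 21  20  20  19  18  18  20  21  21  21  21  20  14  10  22  40  83 129
 173 203 207 191 157 119  94  72  66  66  67  69]
scene 0.1204 0.1291 (np.float64(0.021399999999999975), np.float64(0.9806445536336992))
[ 31  31  32  32  31  31  32  31  32  46  73 104 123 123 102  65  35  43
 100 159 187 191 178 163 143 119 105  91  78  76] [ 28  24  24  26  25  23  22  24  24  27  26  25  25  28  27  26  34  58
 102 148 176 180 168 151 124  78  44  41  48  46]
idx now 0.12140094340137172 expected 0.1219
```

View pics/rect1.png

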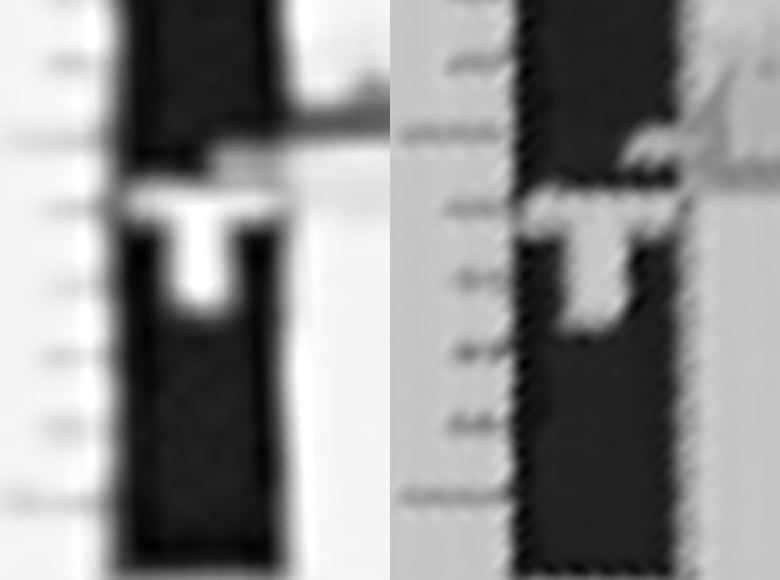

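The rectified view shows the pointer T-blade about 6 mm short of the index tongue. The stem behind the blade biases my pointer band, so I'll narrow the band and creep up.

```bash
sed -i 's/band(r,-.008,-.002),pl/band(r,-.008,-.0042),pl/' h.py
python3 - <<'E'
from h import *
H,p=.0213,.1284; s=.068
D,e,H,p=look(H,p); print("start D %.4f e %.4f p %.4f"%(D,e,p))
while e>.0006 and s<.08:
    s+=min(max(e-.0004,.0005)*.9,.002); go(s,vel=.01)
    D,e,H,p=look(H,p); print("%.4f"%s,round(manip.current_clock(),2),"D %.4f e %.4f H %.4f p %.4f"%(D,e,H,p),manip.current_force().round(1))
open("s.txt","w").write(str(s))
I={n:rect(n,viewer.get_image(n)) for n in("top","scene")}
for n in I: np.save(f"{n}_lvl.npy",I[n])
m=np.hstack([cv2.resize(I[n][:160,30:130],(390,580),interpolation=2) for n in I]);cv2.imwrite("pics/rect2.png",m)
E
```

```text
start D 0.0403 e 0.0065 p 0.1283
0.0700 19.57 D 0.0421 e 0.0047 H 0.0213 p 0.1265 [12.8 -1.1 -0.1]
0.0720 20.02 D 0.0441 e 0.0027 H 0.0213 p 0.1245 [13.3  0.9  0.6]
0.0740 20.48 D 0.0461 e 0.0007 H 0.0213 p 0.1226 [13.6 -0.1 -0.6]
0.0745 20.82 D 0.0465 e 0.0003 H 0.0213 p 0.1222 [13.9 -0.4 -0.6]
```

View pics/rect2.png

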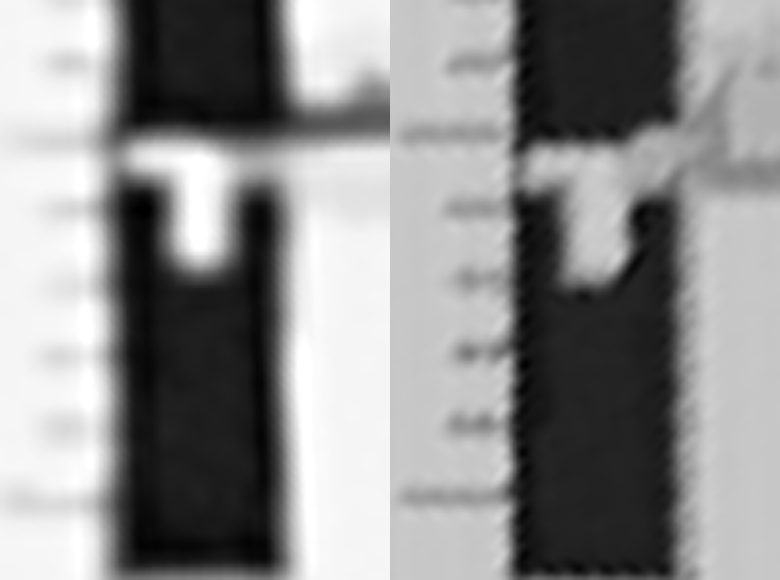

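Blade and tongue are level in both views, with residual parallax in opposite directions (scene rows 165/155, top rows 155/160). Now I'll hold, then ease home.

Run:
```python
from h import *
s=float(open("s.txt").read()); H,p=.0213,.1222
manip.sleep(2.6); D,e,H,p=look(H,p); print("held %.2f D %.4f e %.4f"%(manip.current_clock(),D,e))
while s>.0165:
    s-=.006 if s>.034 else .002; go(s,vel=.02 if s>.03 else .012)
    D,e,H,p=look(H,p) if s>.03 else look(H,min(p,.1686)); f=manip.current_force()
    print("%.4f"%s,round(manip.current_clock(),2),"D %.4f H %.4f p %.4f"%(D,H,p),f.round(1))
    if s<.024 and abs(f@ex)<1: break
open("s.txt","w").write(str(s))
```

```text
held 23.62 D 0.0466 e 0.0002
0.0685 24.18 D 0.0432 H 0.0214 p 0.1254 [13.5  0.6 -0.6]
0.0625 24.73 D nan H 0.0214 p nan [12.8 -0.1  2.1]h.py:38: RuntimeWarning: invalid value encountered in scalar divide
  i=v.argmax(); w=np.abs(x-x[i])<.005; return (x[w]*v[w]).sum()/v[w].sum()
Traceback (most recent call last):
  File "h.py", line 57, in look
    r=rect(n,viewer.get_image(n)); H.append(hshift(n,r,Hl)[0]); x.append(blob(band(r,-.008,-.0042),pl-.011,min(pl+.004,.1925)))
                                                                         ~~~~^^^^^^^^^^^^^^^^^^^^^^^^^^^^^^^^^^^^^^^^^^^^^^^^^
  File "h.py", line 37, in blob
    m=(XS>=lo)&(XS<=hi); v=np.clip(p[m]-np.percentile(p[m],30)-25,0,None); x=XS[m]
                                        ~~~~~~~~~~~~~^^^^^^^^^
IndexError: index -1 is out of bounds for axis 0 with size 0
```

The hold was good. Only my search window, which looks forward, failed on the way back. I'll continue easing with a predicted pointer position.

Run:
```python
from h import *
s=.0625; H=.0213
while s>.0125:
    s-=.006 if s>.034 else .002; go(s,vel=.02 if s>.03 else .012)
    D,e,H,p=look(H,min(.1222+(.0745-s)*.93,.1686)+.002); f=manip.current_force()
    print("%.4f"%s,round(manip.current_clock(),2),"D %.4f H %.4f p %.4f"%(D,H,p),f.round(1))
    if s<.0225 and abs(f@ex)<.8 and abs(f[2])<1: break
open("s.txt","w").write(str(s))
```

```text
0.0565 25.57 D 0.0291 H 0.0213 p 0.1395 [10.2 -0.6  3. ]
0.0505 26.12 D 0.0234 H 0.0213 p 0.1453 [ 9.8 -0.8  5.2]
0.0445 26.69 D 0.0179 H 0.0213 p 0.1507 [ 9.7 -1.1  2.6]
0.0385 27.26 D 0.0125 H 0.0214 p 0.1562 [ 8.4 -0.8  3.4]
0.0325 27.82 D 0.0071 H 0.0213 p 0.1616 [7.2 0.9 3.6]
0.0305 28.18 D 0.0053 H 0.0213 p 0.1634 [ 6.9 -0.6  3.4]
0.0285 28.61 D 0.0035 H 0.0213 p 0.1652 [ 6.7 -0.3  3.3]
0.0265 29.03 D 0.0015 H 0.0213 p 0.1672 [6.7 0.3 3. ]
0.0245 29.46 D -0.0002 H 0.0213 p 0.1688 [ 6.1 -0.3  2.7]
0.0225 29.88 D -0.0007 H 0.0213 p 0.1693 [ 2.6 -0.2  5.2]
0.0205 30.31 D -0.0007 H 0.0213 p 0.1694 [-0.6  0.5  1.1]
0.0185 30.73 D -0.0007 H 0.0213 p 0.1694 [ 0.1 -0.  -0.1]
```

The handle is home: D is back at its home reading and there is no contact force. Now I'll withdraw.

Run:
```python
from h import *
t=tilt(.0185)
def ln(P,v):
    manip.servo_line(*P[:1],ori=P[1],vel=v); print(round(manip.current_clock(),2),manip.current_force().round(1))
ln(hook(t,.017,a=.0205,d=.006),.02)
ln(hook(t,.017,a=.0205,d=-.02),.05)
ln(hook(t,.017,a=.0205,d=-.052),.08)
ln(hook(25,.09,d=0,h=.08),.1)
manip.sleep(.5)
D,e,H,p=look(.0213,.1706); print("D %.4f H %.4f"%(D,H))
im=[viewer.get_image(n) for n in("scene","top")]
cv2.imwrite("pics/end.png",np.hstack([im[0][:,120:520],im[1][:,120:500]])[:,:,::-1])
ref=cv2.imread("pics/top0.png")[:,:,::-1]
for n,(u,v) in dict(jar_a=(223,248),jar_b=(337,153),bottle=(230,135)).items():
    print(n,np.abs(im[1][v-18:v+18,u-18:u+18].astype(int)-ref[v-18:v+18,u-18:u+18]).mean().round(1))
```

```text
30.98 [-0.2 -0.6  0.1]
31.65 [ 0.  -0.   0.7]
32.2 [-0.6 -0.3 -0.2]
33.72 [-0.4 -0.9  0.2]
D -0.0007 H 0.0213
jar_a 9.5
jar_b 1.9
bottle 3.0
```

View pics/end.png

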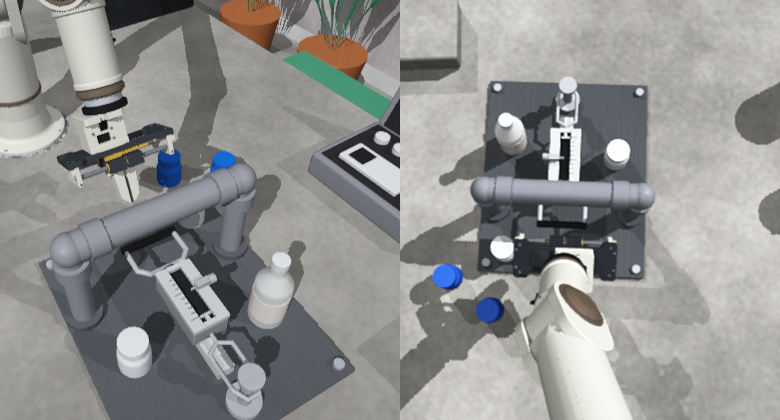

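The gripper is clear and the handle is home. jar_a is at top (503,248), with only the gripper partly over it. jar_b and the bottle are standing unmoved.

```bash
python3 -c "
from bench import manip
print(manip.hand_in())"
```

```text
the job is handed in; nothing more can be done
None
```

I gave the anchor its proof pull and handed the job in at about 34 s: I drew the handle out to the set index (about 47 mm), held it level to within about 0.5 mm by camera for over 2 s, then eased it home and let go. I hooked the D with shut fingers instead of gripping the bar, because the open jaws would have hit the pipe; the jars and the bottle are still standing where they were.

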